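# Rack the chamfered mandrel with its nose in the bore

### The arm

A 6-joint arm with a two-finger parallel gripper is mounted at the origin on the work surface. World frame = base frame: x ahead of the robot, y to its left, z up, the work surface at z = 0. Lengths are in m, angles in rad, forces in N, time in s.
With the tool pointing down it reaches from about 0.425 to 0.95 m from the base axis. Payload 3.5 kg.
Tool frame: the origin (TCP) lies at the very end of the fingers, on their centre line; the grasp point (between the pads) lies 19 mm behind it (ctrl.grip_point_offset is the distance from the TCP to the grasp point, in m); z points along the fingers, y is the line along which they close (so a half turn about z gives the same grasp; the last joint's range is limited). The gripper opens to 85 mm and grips with 20 to 120 N. Pads are 22 mm wide; open, the fingers measure 114 mm over their backs; the gripper's body (76 mm by 85 mm) begins 54 mm behind the grasp point. The pads swing forward as they close: fully open they stand 13 mm farther back than shut.
Start: joints at [-1.272, 0.286, 1.577, -0, 1.279, -0.15], TCP at [0.293, -0.608, 0.195] pointing down, gripper open.
Joint ranges: [-2.77, 2.77], [-0.9, 2.22], [0.21, 2.48], [-1.53, 4.67], [0.24, 2.81], [-2.84, 2.84]. Speed limits (rad/s): [2.79, 2.79, 3.14, 3.14, 3.14, 3.14].

### API

Orientations are given as a unit quaternion [x, y, z, w].
In Python, from plant import telemetry, vision, ctrl gives the robot as it stands.
- The arm moves only by the tool arm_command, never from a script. Its argument "series" is one flat list of numbers, 7 for each row, row after row: the shift along the tool's x, y, z in cm, then the turn, a rotation vector about the tool's x, y, z in degrees, then the closure, from 0 (fully open) to 1 (shut). A call has 1 to 10 rows; each row is the pose to reach, as a shift and turn from the pose commanded when the call began, along the tool's axes at that moment; what a row does not reach only later rows make up. A row lasts 1/12 s, in which the tool goes at most 41.7 mm and 7.16 degrees, less where a joint would pass 70% of its speed; a pose out of reach is approached as far as the arm can. A call with a gripper value outside its range is refused whole. The fingers move at their own pace and stop on an object; "force" is the grip in N (left out, the last holds). Time passes only in rows, so rows that repeat a pose let the fingers close. It gives the time, the measured TCP pose, the force, the opening and the grip force at its end, in the units of the state.
- telemetry.get_state(): the state, without advancing time (a new reading comes with each control period).
- vision.read_camera(name): name is "side" or "top" or "wrist"; returns a dict with "color" (384x512x3 uint8, blue, green, red), "K" (3x3 intrinsics, pixels), "D" ([k1, k2, p1, p2, k3] as OpenCV has them; the pictures are not rectified), "rvec" (rotation vector, rad) and "tvec" (3), from world to camera coordinates, as OpenCV has them; the wrist camera has in their place "T_tool_cam" (4x4, takes a point from camera to tool coordinates, whose origin is the TCP and whose axes are the flange's). Camera axes: x right, y down, z forward; pixel columns grow to the right and rows downward; lengths in m; the calibration is good to about 2 mm. A picture is of the moment at which its call begins: read the wrist's pose just before it. There is no depth.
- ctrl.sign_off(): hands the job in; it is judged then, once.
The state is a dict: "time": time; "qpos": joint angles; "dq": joint speeds; "joint_efforts": joint torques, N m; "eef_pos": TCP position; "tcp_rot": TCP orientation; "contact_force": force on the tool from outside, world axes, zero at the start; "wrist_torque": the same for the moment, N m; "opening": opening from 0.0 (shut) to 1.0 (fully open); "finger_force": force on a finger pad.
Only numpy, scipy, OpenCV 4.12 (cv2) and the standard library are available. Lean on these libraries where they do the work, as an engineer would, in place of code of your own. Each camera call takes 0.05 s, during which the arm holds its last target. There are 200 camera calls.

### The job

Of the two loose aluminium mandrels on the bench, take the one with a chamfered nose and rack it like the one already in the wooden rack: lying on the base board at the empty place, pointing the same way, and slid along until its nose sits home in the empty bore. The mandrel with two square ends would not enter the bore: leave it, and the one already racked, where they lie.

Things in the scene. Friction and masses are not known exactly. Their poses are not given: they have to be found in the camera images.
- nosed_center (a point): Chamfered mandrel on the bench, plain aluminium, 140 mm long, 0.25 kg. Middle: a square block 50 long, 30 x 30, to grip by. Round shafts of diameter 26 run 45 out of both its ends; the +x one ends in a 24 long cone down to a tip of diameter 10, the -x one is cut square. Point: middle of the block, on the axis, 70 from either end, 15 above what it lies on; x along the axis to the tip, z up.
- square_center (a point): Look-alike lying on the bench, to be left alone: same aluminium, length, block and shafts, but both ends cut square at the full 26 mm diameter, no cone. Point: middle of its block, on the axis, 15 mm above the bench; x along its axis.
- racked_center (a point): Mandrel already racked, to be left alone: the same as the chamfered one, lying on the rack's base board with its tip in the bore in use. Point: middle of its block, on the axis; x along the axis to its tip.
- rack: Fixed wooden rack; origin on the bench, x towards its upright end board, z up. Base board: flat, top at z = 12 mm, x -100 to 70, y -90 to 90. End board: x 70 to 95, 54 high, two through bores of diameter 22 along x, 27 above the bench: the empty one at y = 45, the used one at y = -45. A tip enters 18 before its cone seats (mandrel centre at x = 18); a square end stops at the board (x = 0).
Things that resemble listed ones, but are neither listed nor needed, are in the scene too. What is shaped like the part that bears nosed_center but orange or yellow is not meant.

How it is judged:
By the outcome, as a careful person would: the job done as asked, in the order asked, and still so for the second after the job is handed in, with the robot touching nothing.
It also fails if it takes over 38 s, if anything falls off the work surface, if the arm or the gripper's body presses on something with over 40 N, if the wrist force passes 120 N, or if a joint passes its speed limit or range.

## Working session

There is one attempt and no reset: what is moved stays moved. The work goes in short steps, Python scripts to look and compute and a tool call to move; the robot and the scene stay as the last step left them, time stands still between calls to the robot, and variables do not carry over. Pictures are saved under pics/ and viewed, at most 10 in all, crops included, and the job is handed in when it is done.

Besides the shell and the picture viewer there is one more tool, called after "Call:" in YAML: its name, and indented under it one key for each argument. arm_command: Moves the arm, as the interface text tells. Its arguments: {"type":"object","properties":{"series":{"type":"array","items":{"type":"number"}},"force":{"type":"number"}},"required":["series"]}

```bash
mkdir -p pics; python3 - <<'E'
from plant import telemetry, vision, ctrl
import cv2,pickle
s=telemetry.get_state();print(s)
d={n:vision.read_camera(n) for n in("side","top","wrist")}
pickle.dump(d,open('d0.pkl','wb'))
for n in d: cv2.imwrite(f'pics/{n}0.png',d[n]['color'])
for n in d: print(n,{k:v for k,v in d[n].items() if k!='color'})
E
```

```text
{'time': 0.0, 'qpos': array([-1.27201342e+00,  2.87237832e-01,  1.57819526e+00,  1.89961884e-05,
        1.27860175e+00, -1.49990856e-01]), 'dq': array([ 0.00127509, -0.00110042, -0.00131836, -0.0024496 ,  0.00064306,
        0.00064706]), 'joint_efforts': array([ 7.12845722e-04, -4.05979764e+01, -2.92625517e+01, -1.49042844e-04,
        5.76516250e-03, -1.66315218e-06]), 'eef_pos': array([ 0.29266897, -0.60741568,  0.19348929]), 'tcp_rot': array([ 9.74930599e-01,  2.22505810e-01, -8.16936557e-05, -1.21839084e-03]), 'contact_force': array([ 0.32811697, -0.5674229 ,  0.22704347]), 'wrist_torque': array([ 0.03072126,  0.00411899, -0.01829542]), 'finger_force': 0.0, 'opening': 0.9993247856649705}
side {'K': array([[483.05064899,   0.        , 258.37465286],
       [  0.        , 483.05064899, 194.87766712],
       [  0.        ,   0.        ,   1.        ]]), 'D': array([-0.09146237,  0.        ,  0.        ,  0.        ,  0.        ]), 'rvec': array([ 0.83033095, -2.63173003,  0.95772794]), 'tvec': array([0.39914893, 0.2233514 , 0.93702694])}
top {'K': array([[492.32098483,   0.       
[... 206 characters left out ...]
': array([ 2.1384621 , -2.18095538,  0.11542063]), 'tvec': array([0.04426818, 0.48069317, 1.075014  ])}
wrist {'K': array([[277.15190796,   0.        , 254.64360785],
       [  0.        , 277.15190796, 188.32330694],
       [  0.        ,   0.        ,   1.        ]]), 'D': array([-0.0229803,  0.       ,  0.       ,  0.       ,  0.       ]), 'T_tool_cam': array([[-1.94322979e-04, -9.54623784e-01, -2.97814360e-01,
         7.53613806e-02],
       [ 9.99999828e-01, -3.50527998e-04,  4.71096888e-04,
        -1.05490190e-03],
       [-5.54112565e-04, -2.97814217e-01,  9.54623688e-01,
        -1.79823594e-01],
       [ 0.00000000e+00,  0.00000000e+00,  0.00000000e+00,
         1.00000000e+00]])}
```

View pics/top0.png

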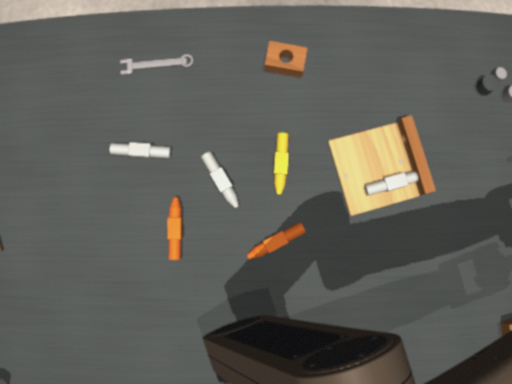

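View pics/side0.png

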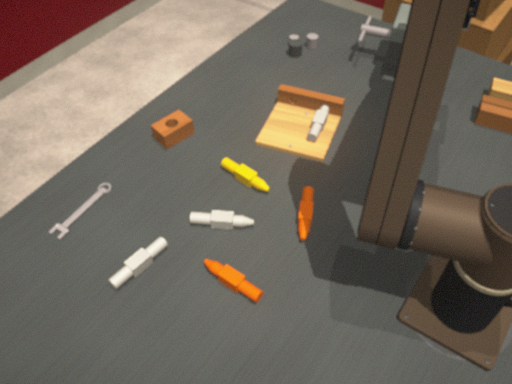

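```bash
cat > h.py <<'E'
import numpy as np,cv2
from plant import telemetry,vision,ctrl
from scipy.spatial.transform import Rotation as R
def pose(c,st=None):
    if 'rvec' in c:
        Rm=cv2.Rodrigues(c['rvec'])[0]; return Rm.T,-Rm.T@c['tvec']
    T=np.eye(4);T[:3,:3]=R.from_quat(st['tcp_rot']).as_matrix();T[:3,3]=st['eef_pos']
    T=T@c['T_tool_cam'];return T[:3,:3],T[:3,3]
def cast(c,uv,z,st=None):
    uv=np.asarray(uv,float).reshape(-1,1,2)
    n=cv2.undistortPoints(uv,c['K'],c['D'])[:,0]
    Rm,o=pose(c,st); d=np.c_[n,np.ones(len(n))]@Rm.T
    return (o+d*((z-o[2])/d[:,2])[:,None])[:,:2]
def proj(c,P,st=None):
    Rm,o=pose(c,st)
    return cv2.projectPoints(np.asarray(P,float),cv2.Rodrigues(Rm.T)[0],-Rm.T@o,c['K'],c['D'])[0][:,0]
def white(img,smax=60,vmin=130):
    h=cv2.cvtColor(img,cv2.COLOR_BGR2HSV)
    return ((h[...,1]<smax)&(h[...,2]>vmin)).astype(np.uint8)
def blob(mask,near):
    n,l,s,ce=cv2.connectedComponentsWithStats(mask)
    k=1+np.argmin(np.where(s[1:,4]>60,np.linalg.norm(ce[1:]-near,axis=1),1e9))
    return np.argwhere(l==k)[:,::-1]
def axis(P):
    vx,vy,x0,y0=cv2.fitLine(P.astype(np.float32),cv2.DIST_L2,0,.001,.001).ravel()
    a=np.array([vx,vy]);m=P.mean(0);t=(P-m)@a
    w=(P-m)@[-vy,vx]
    return m+a*(t.max()+t.min())/2+np.array([-vy,vx])*(w.max()+w.min())/2*0,a,np.ptp(t)
E
python3 - <<'E'
from h import *
import pickle
d=pickle.load(open('d0.pkl','rb'))
for n in('top','side'): print(n,pose(d[n])[1])
for nm,pt,ps,z in(('nosed',(220,180),(222,219),.015),('square',(140,150),(139,262),.015),('racked',(392,183),(319,122),.027)):
  for n,p in(('top',pt),('side',ps)):
    b=blob(white(d[n]['color']),p); c,a,L=axis(cast(d[n],b,z)); print(nm,n,len(b),c.round(4),np.degrees(np.arctan2(a[1],a[0])).round(1),L.round(4))
for n in('top','side'):
  h=cv2.cvtColor(d[n]['color'],cv2.COLOR_BGR2HSV)
  p=(350,180) if n=='top' else (290,135)
  print(n,h[p[1],p[0]], h[140,412] if n=='top' else h[100,300])
  f=((abs(h[...,0].astype(int)-h[p[1],p[0],0])<6)&(h[...,1]>80)&(h[...,2]>130)).astype(np.uint8)
  b=blob(f,p); P=cast(d[n],b,.012); hull=cv2.convexHull(P.astype(np.float32)); r=cv2.minAreaRect(hull*1000); print(r, cv2.boxPoints(r).round(1).tolist(),cv2.boundingRect(b.astype(np.int32)))
crops=[cv2.resize(d['top']['color'][120:260,100:300],(600,420),interpolation=cv2.INTER_CUBIC)]
cv2.imwrite('pics/crop0.png',crops[0])
E
```

```text
top [0.35656088 0.0286401  1.12282001]
side [0.06555889 0.5789518  0.86472079]
nosed top 727 [0.5166 0.1052] 29.7 0.1447
nosed side 897 [0.5184 0.1012] 28.8 0.1475
square top 734 [0.5906 0.2947] 84.3 0.1452
square side 1032 [0.5922 0.2863] 85.0 0.148
racked top 633 [ 0.5004 -0.2851] -75.5 0.1268
racked side 359 [ 0.5005 -0.2875] -74.3 0.1434
top [ 25  97 237] [ 13 157 192]
((526.5421752929688, -206.66647338867188), (182.34010314941406, 86.66584777832031), 14.52888011932373) [[427.3999938964844, -187.60000610351562], [449.20001220703125, -271.5], [625.7000122070312, -225.6999969482422], [603.9000244140625, -141.8000030517578]] (328, 134, 55, 80)
side [ 22 124 248] [ 14 156 131]
((535.0473022460938, -244.82723999023438), (185.9139862060547, 183.0711212158203), 14.450809478759766) [[422.20001220703125, -179.39999389648438], [467.8999938964844, -356.70001220703125], [647.9000244140625, -310.29998779296875], [602.2000122070312, -133.0]] (255, 102, 86, 60)
```

View pics/crop0.png

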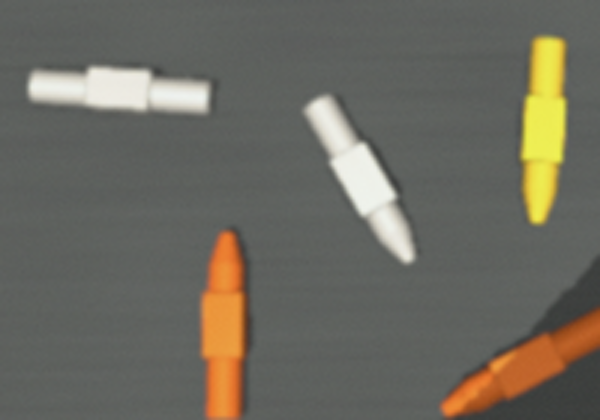

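```bash
cat >> h.py <<'E'
def go(x,y,z,yaw):
    s=telemetry.get_state(); Rm=R.from_quat(s['tcp_rot']).as_matrix()
    a=np.radians(yaw); T=np.array([[np.cos(a),np.sin(a),0],[np.sin(a),-np.cos(a),0],[0,0,-1]])
    print('t',s['time'],'shift cm',(Rm.T@(np.array([x,y,z])-s['eef_pos'])*100).round(2),'turn',np.degrees(R.from_matrix(Rm.T@T).as_rotvec()).round(2))
E
python3 -c "
from h import *
go(.517,.103,.16,29.3)"
```

```text
t 0.15 shift cm [ 51.03 -54.29   3.5 ] turn [-0.11 -0.02 -3.59]
```

Candidates in the top view: white at (140,150), whose two ends are both square, so that is the look-alike; white at (220,180) with a cone tip at (238,206); white already racked at (392,183); yellow at (282,163); orange at (175,228) and (277,241). The crop confirms that the plain one at (220,180) has a tapered nose pointing down-right, so I choose that one.

Call:
arm_command:
  series: [51, -54.3, 3.5, 0, 0, -3.6, 0, 51, -54.3, 3.5, 0, 0, -3.6, 0, 51, -54.3, 3.5, 0, 0, -3.6, 0, 51, -54.3, 3.5, 0, 0, -3.6, 0, 51, -54.3, 3.5, 0, 0, -3.6, 0, 51, -54.3, 3.5, 0, 0, -3.6, 0, 51, -54.3, 3.5, 0, 0, -3.6, 0, 51, -54.3, 3.5, 0, 0, -3.6, 0, 51, -54.3, 3.5, 0, 0, -3.6, 0, 51, -54.3, 3.5, 0, 0, -3.6, 0]

```text
time: 0.98
eef_pos: [0.4179, -0.2091, 0.1751]
tcp_rot: [0.968, 0.253, 0.0, -0.0]
contact_force: [1.0, -0.4, 0.1]
opening: 0.999
finger_force: 0.0
```

```bash
python3 -c "
from h import *
print(telemetry.get_state()['eef_pos']);go(.517,.103,.16,29.3)"
```

```text
[ 0.41794005 -0.20908393  0.17511358]
t 0.9833 shift cm [ 23.91 -22.37   1.52] turn [-0.   -0.01 -0.02]
```

Call:
arm_command:
  series: [23.5, -22, 1.5, 0, 0, 0, 0, 23.5, -22, 1.5, 0, 0, 0, 0, 23.5, -22, 1.5, 0, 0, 0, 0, 23.5, -22, 1.5, 0, 0, 0, 0, 23.5, -22, 1.5, 0, 0, 0, 0, 23.5, -22, 1.5, 0, 0, 0, 0, 23.5, -22, 1.5, 0, 0, 0, 0, 23.5, -22, 1.5, 0, 0, 0, 0, 23.5, -22, 1.5, 0, 0, 0, 0, 23.5, -22, 1.5, 0, 0, 0, 0]

```text
time: 1.82
eef_pos: [0.5149, 0.0971, 0.1598]
tcp_rot: [0.967, 0.255, -0.001, 0.0]
contact_force: [-0.0, -1.0, -0.6]
opening: 1.0
finger_force: 0.0
```

```bash
python3 - <<'E'
from h import *
import pickle
s=telemetry.get_state();print(s['eef_pos'])
c=vision.read_camera('wrist');pickle.dump((s,c),open('w1.pkl','wb'))
cv2.imwrite('pics/w1.png',c['color'])
e=proj(c,[[.517,.103,.015]],s)[0];print(e)
b=blob(white(c['color']),e);P=cast(c,b,.015,s);ce,a,L=axis(P);print(len(b),ce,np.degrees(np.arctan2(a[1],a[0])),L)
E
```

```text
[0.51486213 0.09712715 0.15981475]
[252.06379858 163.71216964]
2472 [0.51190299 0.10372432] 29.774546 0.14075943771571534
```

View pics/w1.png

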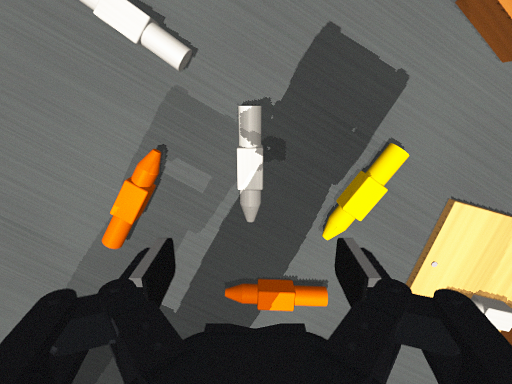

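The picture shows the nosed mandrel with its block centred near (250,169), its tip at (250,220) and its tail at (250,105). It is lined up with the tool's x axis, and the fingers have room on both sides.

```bash
python3 - <<'E'
from h import *
import pickle
s,c=pickle.load(open('w1.pkl','rb'))
g=white(c['color'],70,70)
for r in range(100,226,6):
  q=np.where(g[r,215:285])[0]+215; print(r,(q.min(),q.max()) if len(q) else None,end=' ')
rows=[r for r in range(125,215) if (q:=np.where(g[r,215:285])[0]).size and np.ptp(q)>=23]
print(rows[0],rows[-1])
for z,uv in((.03,(250,148)),(.03,(250,190)),(.028,(250,104)),(.015,(250,221)),(.01,(250,221))):print(z,cast(c,uv,z,s))
p=cast(c,[(237,169),(263,169)],.03,s);print(p,p.mean(0),np.linalg.norm(p[1]-p[0]))
E
```

```text
100 (np.int64(215), np.int64(283)) 106 (np.int64(215), np.int64(284)) 112 (np.int64(215), np.int64(283)) 118 (np.int64(215), np.int64(277)) 124 (np.int64(215), np.int64(280)) 130 (np.int64(215), np.int64(279)) 136 (np.int64(215), np.int64(283)) 142 (np.int64(215), np.int64(260)) 148 (np.int64(215), np.int64(270)) 154 (np.int64(215), np.int64(262)) 160 (np.int64(215), np.int64(276)) 166 (np.int64(215), np.int64(282)) 172 (np.int64(215), np.int64(275)) 178 (np.int64(215), np.int64(284)) 184 (np.int64(215), np.int64(277)) 190 (np.int64(215), np.int64(271)) 196 (np.int64(215), np.int64(279)) 202 (np.int64(215), np.int64(277)) 208 (np.int64(215), np.int64(284)) 214 (np.int64(215), np.int64(269)) 220 (np.int64(215), np.int64(277)) 125 214
0.03 [[0.53442788 0.11530204]]
0.03 [[0.49132648 0.09119456]]
0.028 [[0.57566521 0.13840948]]
0.015 [[0.45080958 0.0688075 ]]
0.01 [[0.44881655 0.06778291]]
[[0.50603858 0.11648713]
 [0.52070409 0.09056201]] [0.51337133 0.10352457] 0.029785712711932328
```

```bash
python3 -c "
from h import *
go(.513,.1035,.05,29.3);go(.513,.1035,.005,29.3)"
```

```text
t 1.8667 shift cm [ 0.23 -0.74 10.99] turn [-0.    0.07  0.11]
t 1.8667 shift cm [ 0.23 -0.74 15.49] turn [-0.    0.07  0.11]
```

Call:
arm_command:
  series: [0.2, -0.7, 5, 0, 0, 0, 0.2, 0.2, -0.7, 9, 0, 0, 0, 0.2, 0.2, -0.7, 11, 0, 0, 0, 0.2, 0.2, -0.7, 11, 0, 0, 0, 0.2, 0.2, -0.7, 11, 0, 0, 0, 0.2, 0.2, -0.7, 11, 0, 0, 0, 0.2]
  force: 40

```text
time: 2.37
eef_pos: [0.5151, 0.1018, 0.0524]
tcp_rot: [0.968, 0.252, 0.001, 0.0]
contact_force: [1.0, 1.0, 1.1]
opening: 0.799
finger_force: 0.0
```

```bash
python3 -c "
from h import *
go(.513,.1035,.005,29.3)"
```

```text
t 2.3667 shift cm [-0.11 -0.25  4.74] turn [ 0.09 -0.15 -0.07]
```

Call:
arm_command:
  series: [-0.1, -0.25, 2.5, 0, 0, 0, 0.2, -0.1, -0.25, 4.6, 0, 0, 0, 0.2, -0.1, -0.25, 4.6, 0, 0, 0, 0.2, -0.1, -0.25, 4.6, 0, 0, 0, 0.2, -0.1, -0.25, 4.6, 0, 0, 0, 0.9, -0.1, -0.25, 4.6, 0, 0, 0, 0.9, -0.1, -0.25, 4.6, 0, 0, 0, 0.9, -0.1, -0.25, 4.6, 0, 0, 0, 0.9, -0.1, -0.25, 4.6, 0, 0, 0, 0.9, -0.1, -0.25, 4.6, 0, 0, 0, 0.9]

```text
time: 3.2
eef_pos: [0.5116, 0.1045, 0.0047]
tcp_rot: [0.967, 0.253, 0.0, 0.0]
contact_force: [-0.4, -0.3, 0.6]
opening: 0.101
finger_force: 0.0
```

The gripper closed to 0.10 with no force, so it holds nothing. I'll look.

```bash
python3 - <<'E'
from h import *
s=telemetry.get_state()
d={n:vision.read_camera(n) for n in('wrist','side')}
cv2.imwrite('pics/v2.png',np.hstack([cv2.resize(d['wrist']['color'],(400,300)),cv2.resize(d['side']['color'][150:300,120:320],(400,300))]))
E
```

```text
(no output)
```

View pics/v2.png

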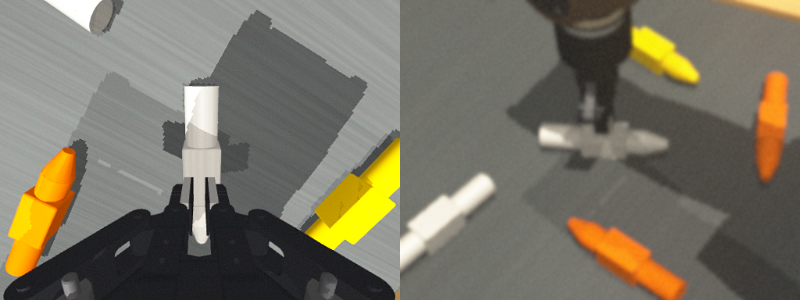

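```bash
python3 - <<'E'
from h import *
s=telemetry.get_state();print(s['eef_pos'],s['opening'],s['finger_force'],s['qpos'].round(3))
d={n:vision.read_camera(n) for n in('wrist','side')}
w=d['wrist']
print('tail',cast(w,(256,110),.028,s),'block/tail edge',cast(w,(256,190),.03,s))
print('tcp px',proj(w,[s['eef_pos'],s['eef_pos']+[0,0,.03]],s), proj(d['side'],[s['eef_pos'],s['eef_pos']+[0,0,.03]]))
b=blob(white(d['side']['color'],60,110),(220,219));P=cast(d['side'],b,.015);print(len(b),axis(P))
print('mask side bbox',cv2.boundingRect(b.astype(np.int32)))
img=d['wrist']['color'][120:384,130:390].copy()
a=cv2.resize(img,(520,528));bb=cv2.resize(d['side']['color'][180:250,180:270],(270,210),interpolation=cv2.INTER_CUBIC)
o=np.zeros((528,800,3),np.uint8);o[:,:520]=a;o[:210,525:795]=bb
cv2.imwrite('pics/v3.png',o)
E
```

```text
[0.51139462 0.10451304 0.00443547] 0.10477527850289914 0.0 [ 0.007  0.199  2.072 -0.     0.871  1.066]
tail [[0.57340911 0.13965995]] block/tail edge [[0.53418681 0.1175812 ]]
tcp px [[256.09316011 214.64993641]
 [256.37404286 234.147705  ]] [[223.02942527 223.65003018]
 [222.0764782  215.38389945]]
134 (array([0.37603788, 0.11922248]), array([0.9979371 , 0.06419989], dtype=float32), np.float64(0.05021825152744917))
mask side bbox (259, 249, 23, 14)
```

View pics/v3.png

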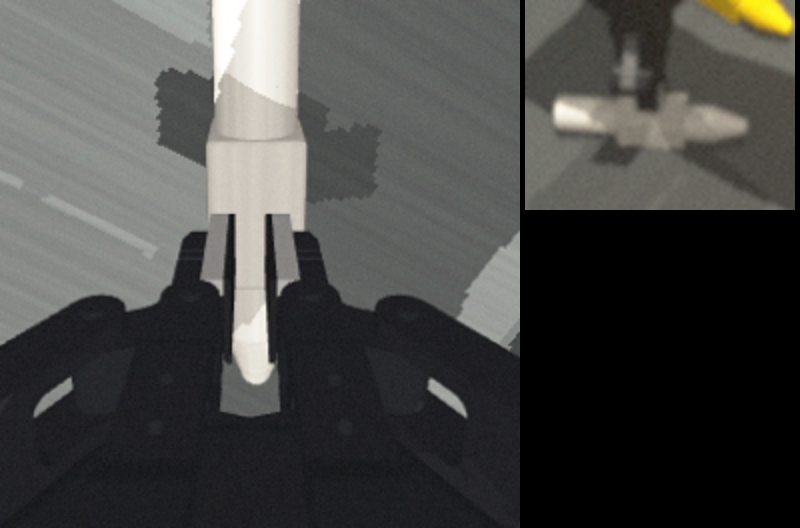

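```bash
python3 - <<'E'
from h import *
s=telemetry.get_state();w=vision.read_camera('wrist')
f=lambda x,y:(130+x/2,120+y/2)
for z in(.03,.0):
  p=cast(w,[f(207,142),f(306,142),f(256,288),f(256,140),f(213,0),f(299,0)],z,s);print(z,'backwidth',np.linalg.norm(p[0]-p[1]),'len',np.linalg.norm(p[2]-p[3]),p[2:4].mean(0))
Rm=R.from_quat(s['tcp_rot']).as_matrix()
for dz in(0,-.01,-.02,-.03,-.04):
  q=proj(w,[s['eef_pos']+Rm@np.array([.011,y,dz]) for y in(-.0043,.0043)],s);print(dz,((q-[130,120])*2).round(0).tolist())
print(Rm.round(3),s['contact_force'],s['wrist_torque'])
E
```

```text
0.03 backwidth 0.02893123294042512 len 0.04956171369589881 [0.51315437 0.10437045]
0.0 backwidth 0.034562530452119995 len 0.05920861521529712 [0.5008091 0.0969668]
0 [[240.0, 160.0], [265.0, 160.0]]
-0.01 [[239.0, 170.0], [266.0, 170.0]]
-0.02 [[239.0, 182.0], [266.0, 181.0]]
-0.03 [[238.0, 194.0], [267.0, 194.0]]
-0.04 [[237.0, 209.0], [269.0, 209.0]]
[[ 0.872  0.49  -0.   ]
 [ 0.49  -0.872  0.   ]
 [-0.    -0.    -1.   ]] [ 0.37437923 -0.09237875 -0.55867202] [ 0.05188374 -0.01015665  0.02082829]
```

The fingertips visibly end above the block: near z 35–40 mm, although the TCP reads 4 mm. The camera pose agrees with the block, so the fingers are about 30 mm shorter than stated. I'll open the gripper and go lower in small steps, watching the force.

Call:
arm_command:
  series: [0, 0, 0, 0, 0, 0, 0.2, 0, 0, 0, 0, 0, 0, 0.2, 0, 0, 0, 0, 0, 0, 0.2, 0, 0, 0, 0, 0, 0, 0.2, 0, 0, 0, 0, 0, 0, 0.2, 0, 0, 0.4, 0, 0, 0, 0.2, 0, 0, 0.8, 0, 0, 0, 0.2, 0, 0, 1.2, 0, 0, 0, 0.2, 0, 0, 1.2, 0, 0, 0, 0.2]

```text
time: 4.2
eef_pos: [0.5103, 0.1045, -0.0089]
tcp_rot: [0.967, 0.253, -0.001, -0.0]
contact_force: [0.1, -0.1, 0.0]
opening: 0.798
finger_force: 0.0
```

Call:
arm_command:
  series: [0.2, 0.1, 0.3, 0, 0, 0, 0.2, 0.2, 0.1, 0.6, 0, 0, 0, 0.2, 0.2, 0.1, 0.9, 0, 0, 0, 0.2, 0.2, 0.1, 1.2, 0, 0, 0, 0.2, 0.2, 0.1, 1.2, 0, 0, 0, 0.2]

```text
time: 4.62
eef_pos: [0.513, 0.1046, -0.0204]
tcp_rot: [0.967, 0.253, -0.001, -0.0]
contact_force: [-0.4, 0.6, 0.2]
opening: 0.802
finger_force: 0.0
```

```bash
python3 - <<'E'
from h import *
s=telemetry.get_state();d={n:vision.read_camera(n) for n in('wrist','side')}
a=cv2.resize(d['wrist']['color'],(512,384));bb=cv2.resize(d['side']['color'][180:250,180:270],(270,210),interpolation=cv2.INTER_CUBIC)
o=np.zeros((384,790,3),np.uint8);o[:,:512]=a;o[:210,515:785]=bb
cv2.imwrite('pics/v4.png',o);print(s['eef_pos'],s['contact_force'])
E
```

```text
[ 0.51302995  0.10459354 -0.02042474] [-0.39318118  0.57892805  0.21379587]
```

View pics/v4.png

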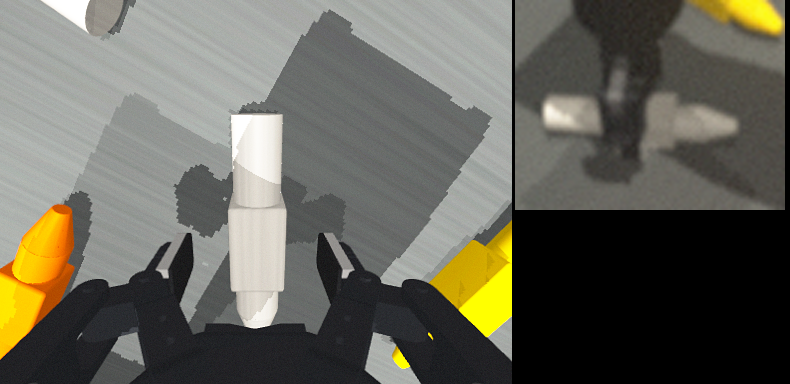

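The picture shows the fingers on both sides of the block, the pads at (180,265) and (330,265) with the block at (257,250). The side crop shows the near finger in front of the block. I'll close now.

Call:
arm_command:
  series: [0, 0, 0, 0, 0, 0, 0.9, 0, 0, 0, 0, 0, 0, 0.9, 0, 0, 0, 0, 0, 0, 0.9, 0, 0, 0, 0, 0, 0, 0.9, 0, 0, 0, 0, 0, 0, 0.9, 0, 0, 0, 0, 0, 0, 0.9]
  force: 50

```text
time: 5.22
eef_pos: [0.5141, 0.1046, -0.0191]
tcp_rot: [0.967, 0.253, 0.0, 0.0]
contact_force: [-0.7, 0.2, 2.6]
opening: 0.335
finger_force: 50.9
```

```bash
python3 -c "
from h import *
go(.578,-.226,.08,104.5)"
```

```text
t 5.2167 shift cm [-10.6   31.96  -9.91] turn [ 4.000e-02 -2.000e-02 -7.519e+01]
```

Call:
arm_command:
  series: [0, 0, -3, 0, 0, 0, 0.9, 0, 0, -6, 0, 0, 0, 0.9, 0, 0, -9.9, 0, 0, 0, 0.9, -1.3, 4, -9.9, 0, 0, -7, 0.9, -2.6, 8, -9.9, 0, 0, -14, 0.9, -3.9, 12, -9.9, 0, 0, -21, 0.9, -5.2, 16, -9.9, 0, 0, -28, 0.9, -6.5, 20, -9.9, 0, 0, -35, 0.9, -7.8, 23.5, -9.9, 0, 0, -42, 0.9, -8.8, 26.5, -9.9, 0, 0, -49, 0.9]

```text
time: 6.05
eef_pos: [0.5647, -0.1659, 0.078]
tcp_rot: [0.784, 0.62, -0.0, -0.001]
contact_force: [1.4, -0.3, -2.6]
opening: 0.329
finger_force: 50.5
```

```bash
python3 -c "
from h import *
go(.578,-.226,.08,104.5)"
```

```text
t 6.05 shift cm [-5.54  2.68 -0.21] turn [ -0.12  -0.07 -27.83]
```

Call:
arm_command:
  series: [-1.8, 1, 0, 0, 0, -7, 0.9, -3.5, 1.8, 0, 0, 0, -14, 0.9, -5.2, 2.5, 0, 0, 0, -21, 0.9, -5.2, 2.5, 0, 0, 0, -26.3, 0.9, -5.2, 2.5, 0, 0, 0, -26.3, 0.9, -5.2, 2.5, 0, 0, 0, -26.3, 0.9, -5.2, 2.5, 0, 0, 0, -26.3, 0.9]

```text
time: 6.63
eef_pos: [0.5771, -0.2202, 0.0784]
tcp_rot: [0.626, 0.78, -0.0, -0.001]
contact_force: [0.1, 0.5, -2.0]
opening: 0.333
finger_force: 50.5
```

```bash
python3 - <<'E'
from h import *
import pickle
go(.578,-.226,.08,104.5)
s=telemetry.get_state();d={n:vision.read_camera(n) for n in('wrist','side','top')}
pickle.dump((s,d),open('w5.pkl','wb'));print(s['eef_pos'],s['tcp_rot'])
a=d['wrist']['color'];bb=cv2.resize(d['side']['color'][70:170,240:360],(288,240),interpolation=cv2.INTER_CUBIC)
o=np.zeros((384,800,3),np.uint8);o[:,:512]=a;o[:240,512:]=bb
cv2.imwrite('pics/v5.png',o)
E
```

```text
t 6.6333 shift cm [-0.59 -0.04 -0.16] turn [-0.07 -0.08 -1.97]
[ 0.57706186 -0.22016057  0.07840843] [ 6.25716643e-01  7.80049854e-01 -6.71256994e-05 -9.50630733e-04]
```

View pics/v5.png

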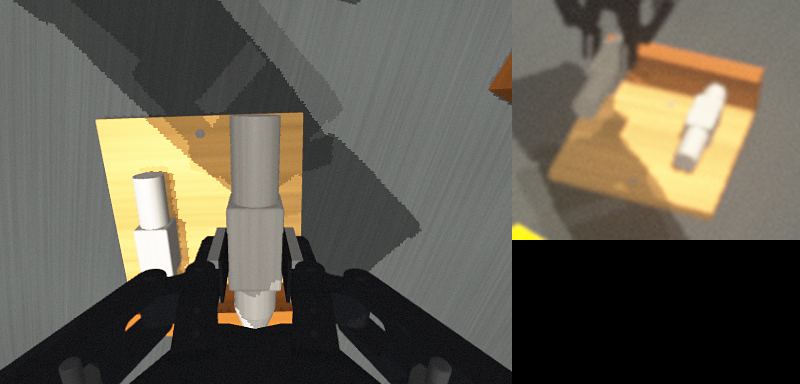

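The wrist view shows the back edge of the rack's base from (96,120) to (302,113) and its right edge at x of about 302. The racked mandrel's tail is at (149,175) and the held block spans (228–284, 207–290).

```bash
python3 - <<'E'
from h import *
import pickle
s,d=pickle.load(open('w5.pkl','rb'));w=d['wrist']
h=cv2.cvtColor(w['color'],cv2.COLOR_BGR2HSV);m=cv2.morphologyEx(((h[...,1]>70)).astype(np.uint8),cv2.MORPH_OPEN,np.ones((3,3),np.uint8))
m[:100]=0
L=[(np.where(m[r,60:300])[0][0]+59.5,r) for r in range(128,240,4)]
Rr=[(np.where(m[r,285:330])[0][-1]+285.5,r) for r in range(122,225,4)]
T=[(c,np.where(m[100:200,c])[0][0]+99.5) for c in list(range(102,226,4))+list(range(285,298,3))]
def line(uv,z=.012):
    p=cast(w,uv,z,s).astype(np.float32);vx,vy,x,y=cv2.fitLine(p,cv2.DIST_HUBER,0,1e-4,1e-4).ravel()
    r=(p-[x,y])@[-vy,vx];return np.array([vx,vy]),np.array([x,y]),r.std()
l,r,t=line(L),line(Rr),line(T)
for n,q in zip('LRT',(l,r,t)):print(n,q[0],np.degrees(np.arctan2(q[0][1],q[0][0])),q[2])
X=lambda a,b:a[1]+a[0]*np.linalg.solve(np.c_[a[0],-b[0]],b[1]-a[1])[0]
cl,cr=X(l,t),X(r,t);print('corners',cl,cr,np.linalg.norm(cr-cl))
y=(cr-cl)/np.linalg.norm(cr-cl);x=np.array([y[1],-y[0]])
O=(cl+cr)/2+.1*x;yaw=np.degrees(np.arctan2(x[1],x[0]));print('O',O,'yaw x',yaw)
for v in(-.02,.018):print('target',v,O+v*x+.045*y)
# racked tail check, held block
tt=cast(w,(149,174),.040,s)[0]-O;print('racked tail rack xy',tt@x,tt@y)
zt=s['eef_pos'][2]+.034+.015
p=cast(w,[(228,230),(284,230),(228,280),(283,280),(256,206),(256,291)],zt,s)
Rm=R.from_quat(s['tcp_rot']).as_matrix();q=(np.c_[p,np.full(6,zt)]-s['eef_pos'])@Rm;print('held in tool mm',(q[:,:2]*1000).round(1).tolist())
E
```

```text
L [ 0.24842887 -0.96865016] -75.61543 0.00027410468
R [ 0.2521353 -0.967692 ] -75.39609 0.0002625621
T [0.9691162 0.2466044] 14.276669 0.00026522522
corners [ 0.42604545 -0.18856731] [ 0.60148096 -0.14392543] 0.1810263
O [ 0.53842366 -0.263158  ] yaw x -75.72333
target -0.02 [ 0.57710177 -0.23267847]
target 0.018 [ 0.58647275 -0.2695049 ]
racked tail rack xy -0.055816260268668 -0.038383253318902764
held in tool mm [[13.4, -14.9], [13.4, 14.2], [-17.0, -15.8], [-17.0, 14.7], [26.8, -0.3], [-24.3, -0.3]]
```

```bash
python3 -c "
from h import *
go(.5768,-.2319,.015,104.45);go(.5768,-.2319,-.004,104.45)"
```

```text
t 6.7833 shift cm [-1.12 -0.33  6.41] turn [-0.02 -0.02 -1.84]
t 6.7833 shift cm [-1.12 -0.33  8.31] turn [-0.02 -0.02 -1.84]
```

Call:
arm_command:
  series: [-1.1, -0.3, 2, 0, 0, -1.8, 0.9, -1.1, -0.3, 4.5, 0, 0, -1.8, 0.9, -1.1, -0.3, 6.2, 0, 0, -1.8, 0.9, -1.1, -0.3, 6.2, 0, 0, -1.8, 0.9, -1.1, -0.3, 6.2, 0, 0, -1.8, 0.9, -1.1, -0.3, 6.2, 0, 0, -1.8, 0.9]

```text
time: 7.28
eef_pos: [0.5782, -0.2326, 0.0187]
tcp_rot: [0.613, 0.79, 0.0, 0.001]
contact_force: [0.7, -0.1, -1.9]
opening: 0.335
finger_force: 50.4
```

```bash
python3 -c "
from h import *
go(.5768,-.2319,-.005,104.45)"
```

```text
t 7.2833 shift cm [ 0.11 -0.12  2.37] turn [ 0.08  0.08 -0.02]
```

Call:
arm_command:
  series: [0.1, -0.1, 1, 0, 0, 0, 0.9, 0.1, -0.1, 1.8, 0, 0, 0, 0.9, 0.1, -0.1, 2.2, 0, 0, 0, 0.9, 0.1, -0.1, 2.4, 0, 0, 0, 0.9, 0.1, -0.1, 2.4, 0, 0, 0, 0.9]

```text
time: 7.7
eef_pos: [0.5759, -0.2316, -0.0068]
tcp_rot: [0.613, 0.79, -0.0, -0.0]
contact_force: [0.8, 0.5, -2.6]
opening: 0.335
finger_force: 50.5
```

Call:
arm_command:
  series: [0, 0, 0.1, 0, 0, 0, 0.9, 0, 0, 0.1, 0, 0, 0, 0.9, 0, 0, 0.1, 0, 0, 0, 0.9]

```text
time: 7.95
eef_pos: [0.5763, -0.2319, -0.0071]
tcp_rot: [0.613, 0.79, 0.0, 0.0]
contact_force: [-2.2, 0.8, 0.6]
opening: 0.338
finger_force: 50.9
```

Call:
arm_command:
  series: [-0.5, 0, 0, 0, 0, 0, 0.9, -1, 0, 0, 0, 0, 0, 0.9, -1.5, 0, 0, 0, 0, 0, 0.9, -2, 0, 0, 0, 0, 0, 0.9, -2.5, 0, 0, 0, 0, 0, 0.9, -3, 0, 0, 0, 0, 0, 0.9, -3.4, 0, 0, 0, 0, 0, 0.9, -3.4, 0, 0, 0, 0, 0, 0.9]

```text
time: 8.62
eef_pos: [0.5852, -0.2662, -0.0071]
tcp_rot: [0.613, 0.79, -0.0, 0.001]
contact_force: [-0.1, 1.9, 4.0]
opening: 0.333
finger_force: 51.2
```

```bash
cat >> h.py <<'E'
def rk():
    s=telemetry.get_state();a=np.radians(-75.55);e=s['eef_pos'][:2]-[.5384,-.2632]
    x=np.array([np.cos(a),np.sin(a)]);y=np.array([-x[1],x[0]]);f=s['contact_force']
    print('rack mm',e@x*1e3,e@y*1e3,'F',f[:2]@x,f[:2]@y,f[2],s['finger_force'],s['eef_pos'][2])
E
python3 -c "
from h import *
rk()"
```

```text
rack mm 14.544952743866093 44.57183293673854 F -1.847373574740344 0.3762463870904911 4.005594548979845 51.241750717163086 -0.007073882500035808
```

Call:
arm_command:
  series: [-0.2, 0, 0, 0, 0, 0, 0.9, -0.4, 0, 0, 0, 0, 0, 0.9, -0.5, 0, 0, 0, 0, 0, 0.9, -0.5, 0, 0, 0, 0, 0, 0.9]

```text
time: 8.95
eef_pos: [0.5861, -0.2682, -0.0071]
tcp_rot: [0.613, 0.79, 0.001, -0.001]
contact_force: [-1.3, 6.5, 7.5]
opening: 0.339
finger_force: 51.6
```

```bash
python3 -c "
from h import *
rk()"
```

```text
rack mm 16.734890358853622 44.89617910243519 F -6.636991656918064 0.33243885316921107 7.477414270442212 51.59524083137512 -0.0070818043472853295
```

Call:
arm_command:
  series: [-0.2, 0, 0, 0, 0, 0, 0.9, -0.3, 0, 0, 0, 0, 0, 0.9, -0.3, 0, 0, 0, 0, 0, 0.9]

```text
time: 9.2
eef_pos: [0.5871, -0.27, -0.0071]
tcp_rot: [0.613, 0.79, 0.002, -0.001]
contact_force: [-0.1, 11.0, 8.6]
opening: 0.335
finger_force: 51.7
```

```bash
python3 -c "
from h import *
rk()"
```

```text
rack mm 18.702010642854596 45.43249272254833 F -10.714397313743238 2.628733449737307 8.577035886334903 51.68988347053528 -0.007050656271772107
```

Call:
arm_command:
  series: [-0.1, 0, 0, 0, 0, 0, 0.9, -0.3, 0, 0, 0, 0, 0, 0.9, -0.3, 0, 0, 0, 0, 0, 0.9, -0.3, 0, 0, 0, 0, 0, 0.9]

```text
time: 9.53
eef_pos: [0.5879, -0.2713, -0.007]
tcp_rot: [0.613, 0.79, 0.003, -0.002]
contact_force: [0.8, 13.5, 9.7]
opening: 0.336
finger_force: 51.8
```

```bash
python3 - <<'E'
from h import *
rk()
s=telemetry.get_state();w=vision.read_camera('wrist')
a=cv2.resize(w['color'],(800,600));cv2.imwrite('pics/v6.png',a)
E
```

```text
rack mm 20.246390129264583 45.942590295902654 F -12.824616582482545 4.162564142514232 9.710505579639685 51.834256052970886 -0.007047439075684156
```

View pics/v6.png

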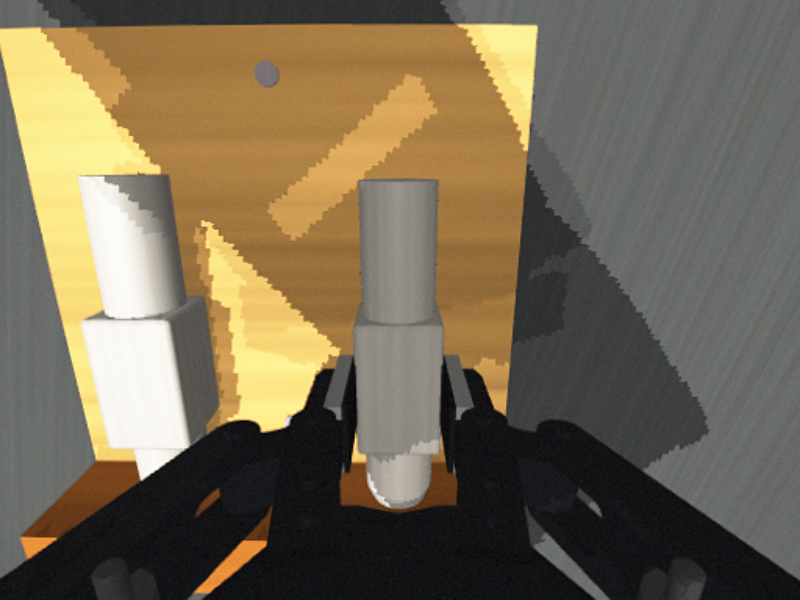

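```bash
python3 - <<'E'
from h import *
s=telemetry.get_state();w=vision.read_camera('wrist')
k=.64
a=np.radians(-75.55);x=np.array([np.cos(a),np.sin(a)]);y=np.array([-x[1],x[0]])
for n,u,z in(('held tail',(398,180),.039),('racked tail',(125,176),.039),('held blk back',(399,321),.042),('racked blk back',(124,319),.042),('held blk front',(399,453),.042),('racked blk front',(137,447),.042),('board corner',(537,25),.012),('left corner',(0,29),.012)):
  e=cast(w,(u[0]*k,u[1]*k),z,s)[0]-[.5384,-.2632];print(n,(e@x*1e3).round(1),(e@y*1e3).round(1))
E
```

```text
held tail -50.5 45.0
racked tail -52.1 -37.5
held blk back -6.5 45.3
racked blk back -7.3 -44.2
held blk front 43.9 45.3
racked blk front 41.7 -48.9
board corner -99.4 91.0
left corner -99.7 -88.6
```

Call:
arm_command:
  series: [0.1, 0, 0, 0, 0, 0, 0.5, 0.1, 0, -0.1, 0, 0, 0, 0.3, 0.1, 0, -0.1, 0, 0, 0, 0.25, 0.1, 0, -0.1, 0, 0, 0, 0.25, 0.1, 0, -0.1, 0, 0, 0, 0.25, 0.1, 0, -0.1, 0, 0, 0, 0.25]

```text
time: 10.13
eef_pos: [0.5868, -0.2749, -0.0068]
tcp_rot: [0.613, 0.79, -0.0, 0.0]
contact_force: [0.9, 0.4, -0.2]
opening: 0.748
finger_force: 0.0
```

```bash
python3 -c "
from h import *
rk();print(telemetry.get_state()['opening'])"
```

```text
rack mm 23.430312395419474 43.89278838291167 F -0.14969597013584923 0.963653067142239 -0.16883406415186633 0.0 -0.0068486986016126
0.7481875538565049
```

Released with no contact force. I'll withdraw upward and back, then check with the cameras.

Call:
arm_command:
  series: [0, 0, -2, 0, 0, 0, 0.25, 0, 0, -5, 0, 0, 0, 0.25, 0, 0, -8, 0, 0, 0, 0.25, 0, 0, -12, 0, 0, 0, 0.25, 3, 0, -14, 0, 0, 0, 0.25, 6, 0, -14, 0, 0, 0, 0.25, 6, 0, -14, 0, 0, 0, 0.25, 6, 0, -14, 0, 0, 0, 0.25, 6, 0, -14, 0, 0, 0, 0.25]

```text
time: 10.88
eef_pos: [0.5718, -0.2165, 0.1329]
tcp_rot: [0.613, 0.79, -0.0, -0.0]
contact_force: [-0.1, -0.3, -0.2]
opening: 0.754
finger_force: 0.0
```

```bash
python3 - <<'E'
from h import *
s=telemetry.get_state();d={n:vision.read_camera(n) for n in('wrist','side')};print(s['eef_pos'],s['time'],s['contact_force'])
a=d['wrist']['color'];bb=cv2.resize(d['side']['color'][70:170,240:360],(288,240),interpolation=cv2.INTER_CUBIC)
o=np.zeros((384,800,3),np.uint8);o[:,:512]=a;o[:240,512:]=bb
cv2.imwrite('pics/v7.png',o)
E
```

```text
[ 0.57180321 -0.21647865  0.1329168 ] 10.8833 [-0.07313626 -0.327612   -0.16300655]
```

View pics/v7.png

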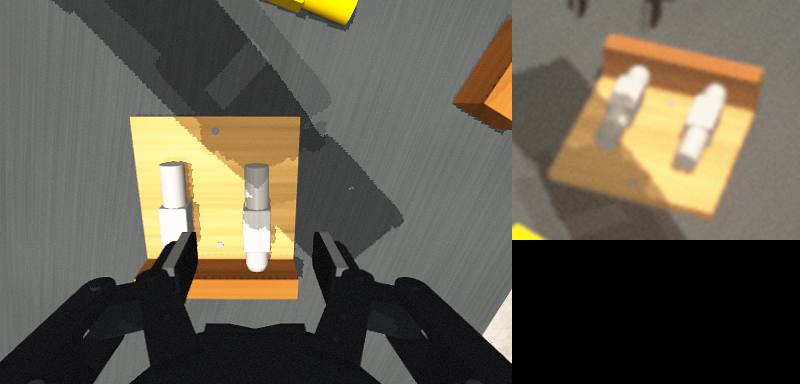

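The mandrel's tail at (256,164) is level with the racked one's at (172,163), and its nose goes into the end board at (257,270). The side view shows the two lying parallel. It is home, so I'm handing in.

```bash
python3 -c "
from plant import ctrl
print(ctrl.sign_off())"
```

```text
the job is handed in; nothing more can be done
None
```

The chamfered mandrel is racked with its nose home in the empty bore, parallel to and level with the one already there; I left the other mandrels alone and handed the job in at about 11 s.

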